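# Change the bayonet bulb in the table lamp

## Task

Change the bulb in the shadeless table lamp: press the old bulb down, turn it anticlockwise and lift it out, then stand it upright, cap down, in the empty cup of the three-cup stand. Next fit the spare of the same shape (not the ball-shaped one): press it lightly and rotate it until its two pins drop into the slots, push it down, turn it clockwise as far as it goes and let it spring up into its lock. Drop neither bulb, and leave the ball-shaped bulb and the other things on the desk where they are.

Things in the scene. Friction and masses are not known exactly. Their poses are not given: they have to be found in the camera images.
- lamp: Table lamp without shade, fixed to the desk: dark disc foot 120 mm wide, 28 mm high, a stem, and on its axis an upward bayonet holder 36 mm wide, rim 90 mm above the desk. Origin: centre of the underside, z up. The x axis is the line of a LOCKED bulb's pins; the entry slots lie 0.8 rad anticlockwise from x (seen from above), so locking is a 0.8 rad clockwise turn. Half a turn makes no difference.
- lamp_mouth (a point): Centre of the holder's rim, on its axis. Bore 24 mm. Pins resting on the rim hold a bulb's foot 7 mm below the rim. To turn between slot and lock the foot must be 19 mm or more below the rim (hard bottom at 23 mm). The turn ends on stops at both ends; at the lock the spring lifts the bulb 3 mm into notches (foot 16 mm below the rim).
- lamp_slot (a point): On the rim, in the middle of one of the two opposite entry slots (7 mm wide, open at the rim), 15 mm from the axis. Slots and notches give the pins about 0.1 rad play either way.
- plunger (a joint): Sprung contact in the bore, pushes up on a bulb's foot. Value in m, 0 = up (its top 12 mm below the rim), 0.004 with a locked bulb, at most 0.011. Pushing it down takes 2.4 N at 0, 4 N at 0.004, 5.2 N at 0.007.
- stand: Bulb stand fixed to the desk: dark wooden disc 176 mm wide, 8 mm thick, with three upright pale wooden cups (bore 36 mm, outside 47 mm, rim 48 mm above the desk), their axes 58 mm from its centre, 120 degrees apart. Origin: centre of the underside; its x axis points to the empty cup. The other two hold the spare bulb and the ball-shaped bulb, either way round.
- empty_cup (a point): Centre of the rim of the empty cup, 48 mm above the desk. A pill-shaped bulb stands in it with its round shoulder on the rim and its foot 34 mm below the rim.
- old_bulb: Old bulb, locked in the lamp at first. White pill-shaped body 46 mm across, straight-sided 48 to 68 mm above the foot, round ends, 91 mm high; below it a metal cap 22 mm across with tapered foot. Two opposite pins 4 mm thick, 9 mm above the foot, reach 15.5 mm from the axis. Origin: centre of the foot; z up the axis, x along the pins. About 80 g; a 40 N grip does no harm.
- new_bulb: The spare bulb, identical to the old one (same origin and axes); at first it stands cap down in one of the two filled cups, at any angle about its axis, foot 34 mm below the rim.
- ball_bulb: A ball-shaped bulb (ball 60 mm in diameter, top about 102 mm above the desk, screw cap without pins) in the remaining cup; to be left alone. Origin: centre of the cap's foot, z up.
- plant: Potted succulent, pot 68 mm wide, 150 mm high with its leaves, standing about midway between lamp and stand. Origin under its centre.
- shade: The lamp's paper shade, a cone 136 mm wide and 115 mm high. Origin under its centre.
- mug: Blue mug, 80 mm wide, 95 mm high. Origin under its centre.
- glasses_case: Black spectacle case 160 x 62 x 38 mm. Origin under its centre, x along its length.
- clock: Grey alarm clock 45 x 85 x 80 mm high. Origin under its centre.
- bulb_carton: Closed cardboard bulb carton 55 x 55 x 105 mm high, between lamp and stand on the robot's side of the plant. Origin under its centre.
- stapler: Grey stapler 130 x 36 x 50 mm high. Origin under its centre, x along its length.
Things that resemble listed ones, but are neither listed nor needed, are in the scene too. Leave any purple look-alike of the old_bulb alone. Leave any pink look-alike of the new_bulb alone.

How it is judged:
By the outcome, as a careful person would: the job done as asked, in the order asked, and still so for the second after the job is handed in, with the robot touching nothing.
It also fails if it takes over 67 s, if anything falls off the work surface, if the arm or the gripper's body presses on something with over 40 N, if the wrist force passes 120 N, or if a joint passes its speed limit or range.

## Robot

A 6-joint arm with a two-finger parallel gripper is mounted at the origin on the work surface. World frame = base frame: x ahead of the robot, y to its left, z up, the work surface at z = 0. Lengths are in mm, angles in rad, forces in N, time in s.
With the tool pointing down it reaches from about 375 to 925 mm from the base axis. Payload 5.7 kg.
Tool frame: the origin (TCP) lies at the very end of the fingers, on their centre line; the grasp point (between the pads) lies 19 mm behind it; z points along the fingers, x is the direction in which the jaws open and shut, and the axes are right-handed (so a half turn about z gives the same grasp; the last joint's range is limited). The gripper opens to 88 mm and grips with 3 to 60 N. Pads are 20 mm wide; open, the fingers measure 115 mm over their backs; the gripper's body (75 mm by 178 mm) begins 61 mm behind the grasp point.
Start: joints at [1.144, 0.359, 1.51, -0, 1.272, -0.115], TCP at [184.055, 571.039, 222.623] pointing down, gripper open.
Joint ranges: [-2.97, 2.97], [-1.01, 2.36], [0.21, 2.38], [-0.96, 4.11], [0.2, 2.71], [-2.98, 2.98]. Speed limits (rad/s): [2.39, 2.39, 3.14, 3.14, 3.14, 3.14].

## Interface

Orientations are given as a rotation vector (axis times angle).
In Python, from rig import telemetry, grab_frame, hand_in gives the robot as it stands. The module is installed in compiled form; this text tells all that it offers.
- The arm moves only by the tool jog_arm, never from a script. Its argument "series" is a list of rows, each a list of 3 entries, a list of its own where there are three numbers: the closure in counts, from 0 (fully open) to 255 (shut), then the shift along the tool's x, y, z in cm, then the turn, a rotation vector about the tool's x, y, z in degrees. In form: [[hand, [tx, ty, tz], [rx, ry, rz]], ...]. A call has 1 to 12 rows; each row is the pose to reach, as a shift and turn from the pose commanded when the call began, along the tool's axes at that moment; what a row does not reach only later rows make up. A row lasts 1/10 s, in which the tool goes at most 50 mm and 8.59 degrees, less where a joint would pass 70% of its speed; a pose out of reach is approached as far as the arm can. A call with a gripper value outside its range is refused whole. The fingers move at their own pace and stop on an object; "force" is the grip in N (left out, the last holds). Time passes only in rows, so rows that repeat a pose let the fingers close. It gives the time, the measured TCP pose, the force and the opening at its end, in the units of the state.
- telemetry.get_obs(): the state, without advancing time (a new reading comes with each control period).
- grab_frame(name): name is "scene" or "top" or "wrist"; returns a dict with "img" (420x560x3 uint8, red, green, blue), "K" (3x3 intrinsics, pixels), "world_to_cam" (4x4, takes a point from world to camera coordinates). Camera axes: x right, y down, z forward; pixel columns grow to the right and rows downward; lengths in mm; the calibration is good to about 2 mm. A picture is of the moment at which its call begins. There is no depth.
- hand_in(): hands the job in, once; it reports no verdict.
The state is a dict: "time_s": time; "q": joint angles; "dq": joint speeds; "joint_torque": joint torques, N m; "tool_pos": TCP position; "ee_rot": TCP orientation; "wrist_force": force on the tool from outside, world axes, zero at the start; "moment": the same for the moment, N m; "grip_width": finger opening in mm.
Only numpy, scipy, OpenCV 4.12 (cv2) and the standard library are available. Lean on these libraries where they do the work, as an engineer would, in place of code of your own. Each camera call takes 0.05 s, during which the arm holds its last target. There are 200 camera calls.

## Working session

There is one attempt and no reset: what is moved stays moved. The work goes in short steps, Python scripts to look and compute and a tool call to move; the robot and the scene stay as the last step left them, time stands still between calls to the robot, and variables do not carry over. Pictures are saved under pics/ and viewed, about 8 in all and at most 12, crops included, and the job is handed in when it is done.

Besides the shell and the picture viewer there is one more tool, called after "Emit:" by a JSON object that holds its "api" and its "payload", one argument or row to a line. jog_arm: Moves the arm, as the interface text tells. Its arguments: {"type":"object","properties":{"series":{"type":"array"},"force":{"type":"number"}},"required":["series"]}

```bash
mkdir -p pics
cat > h.py <<'E'
import numpy as np,cv2
from rig import telemetry,grab_frame,hand_in
def grab(n,save=None):
    f=grab_frame(n); np.savez(f'{n}.npz',**{k:np.array(v) for k,v in f.items()})
    if save: cv2.imwrite(f'pics/{save}.png',f['img'][:,:,::-1])
    return f
def load(n): return dict(np.load(f'{n}.npz'))
def ray(f,u,v):
    W=np.array(f['world_to_cam']);R=W[:3,:3];c=-R.T@W[:3,3]
    d=R.T@np.linalg.inv(f['K'])@[u,v,1]; return c,d/np.linalg.norm(d)
def onz(f,u,v,z):
    c,d=ray(f,u,v); return c+d*(z-c[2])/d[2]
def proj(f,p):
    W=np.array(f['world_to_cam']);q=f['K']@(W[:3,:3]@np.array(p,float)+W[:3,3]); return q[:2]/q[2]
E
python3 - <<'E'
from h import *
a=grab('top','t1');b=grab('scene','s1')
for f in(a,b):
    c,d=ray(f,280,210);print(c,d,f['K'][0,0])
o=telemetry.get_obs();print(o)
E
```

```text
[ 368.67051618  -16.04994489 1801.85469384] [ 0.12099618 -0.02869601 -0.99223811] 529.1237602387532
[1021.80699077 -702.89977199  941.35939972] [-0.36875185  0.56451266 -0.73847649] 411.2766171531901
{'time_s': 0.1, 'q': array([ 1.14388588e+00,  3.59409610e-01,  1.51130038e+00,  7.77858856e-06,
        1.27251943e+00, -1.15090922e-01]), 'dq': array([ 0.00010399,  0.00023356, -0.00410702,  0.00080535,  0.00146913,
       -0.00215221]), 'joint_torque': array([-6.96590832e-04, -5.16355419e+01, -2.71404791e+01,  6.76791323e-02,
        2.76616879e-02, -6.69400015e-05]), 'tool_pos': array([183.81691414, 570.50129764, 221.916641  ]), 'ee_rot': array([ 2.53879559e+00,  1.84908023e+00, -2.24348502e-03]), 'wrist_force': array([-0.12542769,  0.17846619,  0.56169561]), 'moment': array([-0.01216175, -0.03094532,  0.02801496]), 'grip_width': 87.60134347394305}
```

View pics/t1.png

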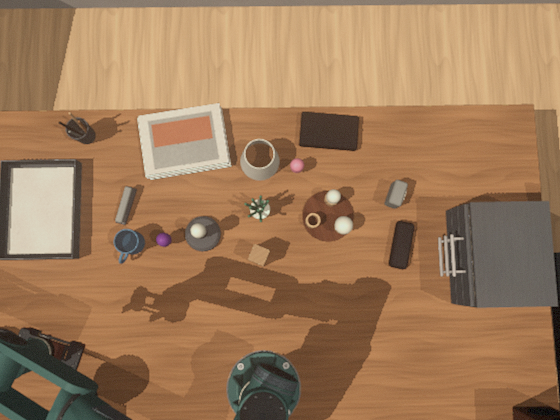

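View pics/s1.png

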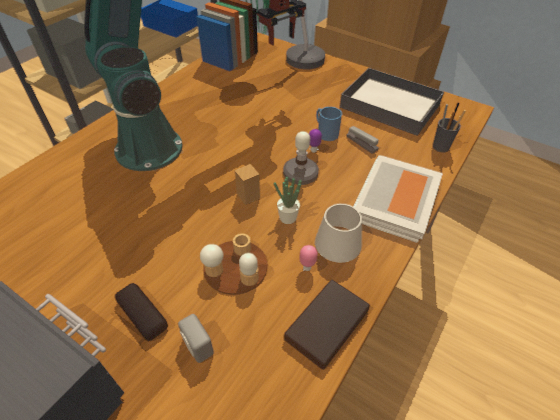

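Top view: lamp with the white bulb near (198,231), purple look-alike at (163,240), stand at (328,216) with its empty cup at (314,220), white bulbs at (333,198) and (344,225), and pink look-alike at (297,166). The scene view shows the old bulb at (303,142), the ball at (212,257), which is the larger one, and the pill spare at (249,264).

```bash
cat > m.py <<'E'
from h import *
from scipy.optimize import least_squares
def tri(fa,pa,fb,pb):
    ca,da=ray(fa,*pa);cb,db=ray(fb,*pb)
    A=np.stack([da,-db],1);s=np.linalg.lstsq(A,cb-ca,rcond=None)[0]
    p,q=ca+s[0]*da,cb+s[1]*db; return (p+q)/2,np.linalg.norm(p-q)
def white(f,u,v,r):
    im=f['img'];h=cv2.cvtColor(im,cv2.COLOR_RGB2HSV)
    m=((h[...,1]<70)&(h[...,2]>120)).astype(np.uint8)
    w=np.zeros_like(m);cv2.circle(w,(u,v),r,1,-1);m&=w
    n,l,s,c=cv2.connectedComponentsWithStats(m);i=1+np.argmax(s[1:,4]);
    return c[i],s[i]
E
python3 - <<'E'
from m import *
a=load('top');b=load('scene')
for n,t,s in [('old',(198,231,14),(303,140,13)),('p249',(333,198,12),(249,263,15)),('p212',(344,225,13),(212,256,16))]:
    ct,st=white(a,*t);cs,ss=white(b,*s)
    print(n,ct.round(1),st,cs.round(1),ss,*[x.round(1) if hasattr(x,'round') else x for x in tri(a,ct,b,cs)])
print('stand centre',onz(a,328,216,8),'empty cup',onz(a,314,220,48),'lampfoot',onz(a,203.5,233,28),'plant',onz(a,259,209,100),'purple',onz(a,163,240,80))
A=cv2.resize(a['img'][175:260,150:370],None,fx=3.6,fy=3.6,interpolation=3)
B=cv2.resize(b['img'][110:300,190:350],None,fx=3.4,fy=3.4,interpolation=3)[:646]
B=cv2.resize(b['img'][110:300,180:360],None,fx=3.1,fy=3.1,interpolation=3)
cv2.imwrite('pics/c1.png',B[:,:,::-1]);cv2.imwrite('pics/c2.png',A[:,:,::-1])
E
```

```text
old [197.3 230.2] [190 223  16  16 190] [302.2 141.5] [296 132  14  22 241] [512.7 198.3 130.7] 1.0
p249 [332.9 196.1] [326 190  15  14 159] [247.4 262.9] [239 253  18  22 282] [ 622.8 -241.2   77.6] 0.9
p212 [343.2 224.7] [335 216  18  18 258] [210.9 254.7] [201 245  22  21 369] [ 527.8 -272.2   75. ] 1.3
stand centre [ 564.16922915 -231.57698244    8.        ] empty cup [ 547.14128838 -179.57345617   48.        ] lampfoot [511.39796426 190.56783001  28.        ] plant [580.54051056   2.71956665 100.        ] purple [486.63876366 315.5870736   80.        ]
```

View pics/c1.png

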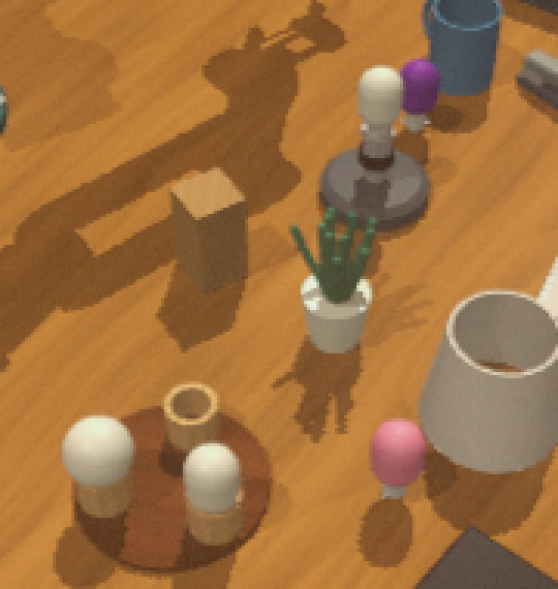

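Of the white candidates, (303,142) is the locked bulb in the lamp, (249,264) is the pill-shaped spare at about (623,-241), and (212,257) is the ball. Purple (420,85 in the crop) and pink (398,452) are look-alikes. Next I hover over the lamp.

Emit:
{"api": "jog_arm", "payload": {
  "series": [
    [0,[-25.7,42.7,0],[0,0,0]],
    [0,[-25.7,42.7,0],[0,0,0]],
    [0,[-25.7,42.7,0],[0,0,0]],
    [0,[-25.7,42.7,0],[0,0,0]],
    [0,[-25.7,42.7,0],[0,0,0]],
    [0,[-25.7,42.7,0],[0,0,0]],
    [0,[-25.7,42.7,0],[0,0,0]],
    [0,[-25.7,42.7,0],[0,0,0]],
    [0,[-25.7,42.7,0],[0,0,0]],
    [0,[-25.7,42.7,0],[0,0,0]],
    [0,[-25.7,42.7,0],[0,0,0]],
    [0,[-25.7,42.7,0],[0,0,0]]
  ]
}}

```text
time_s: 1.3
tool_pos: [511.7, 194.5, 222.1]
ee_rot: [-2.541, -1.845, 0.002]
wrist_force: [-0.1, -0.3, -0.3]
grip_width: 87.9
```

Run:
```python
from h import *
f=grab('wrist','w1');o=telemetry.get_obs();print(o['time_s'],o['tool_pos'],o['ee_rot'],o['q'])
print(ray(f,280,210),f['K'],proj(f,[512.7,198.3,165]),proj(f,[512.7,198.3,132]))
```

```text
1.35 [510.87036402 195.46765057 222.14330791] [-2.53943483e+00 -1.84766671e+00  2.10071336e-03] [ 2.38767353e-01  2.84213482e-01  1.62448498e+00  5.52291490e-04
  1.23455528e+00 -1.01942250e+00]
(array([446.65435588, 215.48544532, 384.71811649]), array([ 0.24569566, -0.08441826, -0.96566412])) [[290.85733253   0.         281.19279672]
 [  0.         290.85733253 205.94538339]
 [  0.           0.           1.        ]] [286.41553105 221.03058271] [285.78657641 210.15486866]
```

View pics/w1.png

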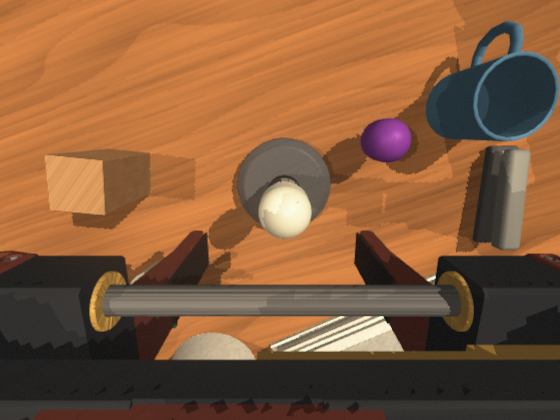

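Wrist view: bulb at (285,209), lamp foot centred near (284,183), purple at (386,140). Now I refine the lamp axis.

Run:
```python
from m import *
f=load('wrist');b=load('scene');a=load('top')
c,s=white(f,285,209,45);print(c,s)
u,v=s[0]+s[2]/2-.5,s[1]+s[3]/2-.5
print(onz(f,u,v,140),tri(f,(u,v),b,white(b,303,140,13)[0]),tri(f,(u,v),a,white(a,198,231,14)[0]))
h=cv2.cvtColor(f['img'],cv2.COLOR_RGB2HSV)
m=((h[...,1]<70)&(h[...,2]<130)).astype(np.uint8);m[:125]=0;m[235:]=0;m[:,:225]=0;m[:,345:]=0
m=cv2.morphologyEx(m,cv2.MORPH_OPEN,np.ones((5,5)))
cs=max(cv2.findContours(m,0,1)[0],key=cv2.contourArea);p=cs[:,0];
print('foot bbox',p.min(0),p.max(0))
q=np.array([onz(f,*x,28)[:2] for x in p if x[1]<190])
A=np.c_[2*q,np.ones(len(q))];x=np.linalg.lstsq(A,(q**2).sum(1),rcond=None)[0]
print('foot',x[:2],np.sqrt(x[2]+x[:2]@x[:2]))
```

```text
[288.67949454 207.46122918] [ 263  179   49   55 1741]
[507.37781666 200.98658822 140.        ] (array([510.95408634, 200.76455063, 128.29973456]), np.float64(1.6208390272032858)) (array([513.30640459, 199.71781132, 116.66919756]), np.float64(0.3554076334672922))
foot bbox [238 139] [329 215]
foot [492.99892728 203.49698481] 43.11590256580312
```

Run:
```python
from m import *
f=load('wrist');b=load('scene');a=load('top')
im=f['img'].astype(int)
h=cv2.cvtColor(f['img'],cv2.COLOR_RGB2HSV)
for v in (195,205,210,220,230): print(v,[tuple(h[v,u][1:]) for u in range(252,320,3)])
m=(h[...,2]>105)&(h[...,1]<110)
m=m.astype(np.uint8);m[:170]=0;m[242:]=0;m[:,:250]=0;m[:,320:]=0
ys,xs=np.nonzero(m);print(xs.min(),xs.max(),ys.min(),ys.max())
for z in (125,132,140): print(onz(f,285.3,209.5,z))
for t,g in (('top',a),):
  hh=cv2.cvtColor(g['img'],cv2.COLOR_RGB2HSV); print(hh[228,180:215,1:].tolist())
m=cv2.inRange(h,(0,0,0),(179,80,130)).astype(np.uint8);
p=[];
for th in np.linspace(np.pi*.95,np.pi*2.05,40):   # search outward edge of foot along rays from (284,182)
  for r in range(60,25,-1):
    u,v=int(284+r*np.cos(th)),int(182+r*np.sin(th))
    if m[v,u] and m[int(182+(r-2)*np.sin(th)),int(284+(r-2)*np.cos(th))]: p.append((u,v));break
q=np.array([onz(f,*x,28)[:2] for x in p])
from scipy.optimize import least_squares
s=least_squares(lambda c:np.hypot(*(q-c).T)-60,[512,198],loss='soft_l1');print('foot',s.x,np.abs(s.fun).round(1))
```

```text
195 [(np.uint8(52), np.uint8(103)), (np.uint8(61), np.uint8(79)), (np.uint8(63), np.uint8(81)), (np.uint8(61), np.uint8(84)), (np.uint8(71), np.uint8(148)), (np.uint8(71), np.uint8(200)), (np.uint8(64), np.uint8(226)), (np.uint8(58), np.uint8(240)), (np.uint8(50), np.uint8(246)), (np.uint8(44), np.uint8(249)), (np.uint8(44), np.uint8(248)), (np.uint8(52), np.uint8(245)), (np.uint8(50), np.uint8(247)), (np.uint8(46), np.uint8(248)), (np.uint8(46), np.uint8(248)), (np.uint8(48), np.uint8(248)), (np.uint8(53), np.uint8(244)), (np.uint8(60), np.uint8(237)), (np.uint8(69), np.uint8(192)), (np.uint8(51), np.uint8(100)), (np.uint8(50), np.uint8(101)), (np.uint8(50), np.uint8(101)), (np.uint8(50), np.uint8(97))]
205 [(np.uint8(65), np.uint8(82)), (np.uint8(67), np.uint8(80)), (np.uint8(69), np.uint8(93)), (np.uint8(73), np.uint8(179)), (np.uint8(68), np.uint8(220)), (np.uint8(59), np.uint8(238)), (np.uint8(49), np.uint8(247)), (np.uint8(39), np.uint8(250)), (np.uint8(31), np.uint8(250)), (np.uint8(52), np.uint8(246)), (np.uint8(43), np.uint8(249)), (np.uint8(37), np.uint8(250)), (np.uint8(30
[... 2508 characters left out ...]
513.79360864 197.58770565 125.        ]
[511.98405151 198.07009085 132.        ]
[509.91598622 198.62138823 140.        ]
[[144, 129], [134, 114], [139, 90], [138, 118], [143, 132], [117, 126], [71, 111], [46, 100], [40, 101], [43, 100], [48, 138], [45, 200], [37, 223], [30, 222], [28, 221], [28, 222], [26, 222], [30, 222], [36, 221], [41, 216], [42, 206], [44, 192], [50, 175], [48, 159], [58, 140], [56, 109], [56, 86], [60, 81], [52, 83], [53, 86], [55, 83], [54, 85], [64, 76], [58, 84], [63, 81]]
foot [512.88561736 196.96625058] [3.2 3.2 2.7 1.8 1.7 1.1 1.1 1.3 0.5 1.6 0.1 0.4 0.5 0.7 0.1 0.5 0.6 0.6
 1.  0.7 0.7 1.  0.5 0.5 0.4 1.1 0.5 0.7 0.6 0.1 0.2 0.7 1.6 1.4 1.3 1.9
 2.  2.9 3.3 4.6]
```

Emit:
{"api": "jog_arm", "payload": {
  "series": [
    [0,[0.23,-0.04,4],[0,0,0]],
    [0,[0.23,-0.04,8],[0,0,0]],
    [0,[0.23,-0.04,10.95],[0,0,0]],
    [60,[0.23,-0.04,10.95],[0,0,0]],
    [255,[0.23,-0.04,10.95],[0,0,0]],
    [255,[0.23,-0.04,10.95],[0,0,0]],
    [255,[0.23,-0.04,10.95],[0,0,0]],
    [255,[0.23,-0.04,10.95],[0,0,0]],
    [255,[0.23,-0.04,10.95],[0,0,0]]
  ],
  "force": 35
}}

```text
time_s: 2.25
tool_pos: [512.5, 197.8, 114.1]
ee_rot: [2.539, 1.849, 0.002]
wrist_force: [-0.9, -0.1, 2.3]
grip_width: 45.4
```

Run:
```python
from h import *
o=telemetry.get_obs();print({k:np.round(o[k],2) for k in('time_s','tool_pos','wrist_force','moment','grip_width','q')})
```

```text
{'time_s': np.float64(2.25), 'tool_pos': array([512.55, 197.83, 114.1 ]), 'wrist_force': array([-0.91, -0.14,  2.29]), 'moment': array([ 0.07, -0.03, -0.02]), 'grip_width': np.float64(45.36), 'q': array([ 0.24,  0.41,  1.74, -0.  ,  0.99, -1.02])}
```

Emit:
{"api": "jog_arm", "payload": {
  "series": [
    [255,[0,0,0.3],[0,0,0]],
    [255,[0,0,0.55],[0,0,0]],
    [255,[0,0,0.55],[0,0,0]],
    [255,[0,0,0.55],[0,0,-8]],
    [255,[0,0,0.55],[0,0,-16]],
    [255,[0,0,0.55],[0,0,-24]],
    [255,[0,0,0.55],[0,0,-32]],
    [255,[0,0,0.55],[0,0,-39]],
    [255,[0,0,0.55],[0,0,-45]],
    [255,[0,0,0.55],[0,0,-48]],
    [255,[0,0,0.55],[0,0,-48]]
  ]
}}

```text
time_s: 3.35
tool_pos: [512.5, 197.9, 107.9]
ee_rot: [1.565, 2.723, 0.001]
wrist_force: [0.5, 0.1, 5.6]
grip_width: 45.7
```

Run:
```python
from h import *
o=telemetry.get_obs();print({k:np.round(o[k],2) for k in('time_s','tool_pos','wrist_force','moment','grip_width','q')})
```

```text
{'time_s': np.float64(3.35), 'tool_pos': array([512.45, 197.91, 107.9 ]), 'wrist_force': array([0.51, 0.15, 5.6 ]), 'moment': array([ 0.1 ,  0.07, -0.05]), 'grip_width': np.float64(45.72), 'q': array([ 0.24,  0.42,  1.75,  0.  ,  0.98, -1.86])}
```

Emit:
{"api": "jog_arm", "payload": {
  "series": [
    [255,[0,0,0],[0,0,-3]],
    [255,[0,0,0],[0,0,-5]],
    [255,[0,0,0],[0,0,-5]]
  ]
}}

```text
time_s: 3.65
tool_pos: [512.2, 198.0, 107.9]
ee_rot: [1.447, 2.789, 0.001]
wrist_force: [-0.6, 0.6, 5.0]
grip_width: 45.2
```

Run:
```python
from h import *
o=telemetry.get_obs();print({k:np.round(o[k],2) for k in('time_s','tool_pos','wrist_force','moment','grip_width','q')})
```

```text
{'time_s': np.float64(3.65), 'tool_pos': array([512.16, 197.97, 107.89]), 'wrist_force': array([-0.59,  0.6 ,  5.03]), 'moment': array([ 0.25,  0.18, -0.09]), 'grip_width': np.float64(45.16), 'q': array([ 0.24,  0.42,  1.75,  0.  ,  0.98, -1.94])}
```

Emit:
{"api": "jog_arm", "payload": {
  "series": [
    [255,[0,0,-0.5],[0,0,1]],
    [255,[0,0,-1.0],[0,0,1]],
    [255,[0,0,-1.4],[0,0,1]],
    [255,[0,0,-1.4],[0,0,1]]
  ]
}}

```text
time_s: 4.05
tool_pos: [511.9, 197.6, 122.0]
ee_rot: [1.471, 2.776, -0.0]
wrist_force: [-0.2, -0.6, -1.6]
grip_width: 45.5
```

Run:
```python
from h import *
o=telemetry.get_obs();print({k:np.round(o[k],2) for k in('time_s','tool_pos','wrist_force','moment','grip_width','q')})
```

```text
{'time_s': np.float64(4.05), 'tool_pos': array([511.87, 197.65, 122.01]), 'wrist_force': array([-0.21, -0.59, -1.62]), 'moment': array([ 0.05, -0.02,  0.01]), 'grip_width': np.float64(45.53), 'q': array([ 0.24,  0.4 ,  1.73, -0.  ,  1.01, -1.92])}
```

Emit:
{"api": "jog_arm", "payload": {
  "series": [
    [255,[0,0,-4],[0,0,0]],
    [255,[0,0,-8],[0,0,0]],
    [255,[0,0,-10.5],[0,0,0]],
    [255,[0,0,-10.5],[0,0,0]]
  ]
}}

```text
time_s: 4.45
tool_pos: [514.2, 198.3, 230.2]
ee_rot: [1.469, 2.771, 0.007]
wrist_force: [0.8, 0.2, -0.6]
grip_width: 45.6
```

Run:
```python
from m import *
a=load('top');b=load('scene')
p,e=tri(a,(313.7,219.7),b,(241.6,240.3));print(p,e)
f=grab('scene');s=grab('wrist')
o=telemetry.get_obs();print(o['tool_pos'],o['wrist_force'],o['grip_width'])
W=cv2.resize(s['img'][120:260,190:380],None,fx=2.1,fy=2.1,interpolation=3)
u,v=proj(f,[512,198,130]).astype(int)
C=cv2.resize(f['img'][v-55:v+45,u-40:u+40],None,fx=4.9,fy=4.9,interpolation=3)
H=max(W.shape[0],C.shape[0]);Q=np.zeros((H,W.shape[1]+C.shape[1],3),np.uint8);Q[:W.shape[0],:W.shape[1]]=W;Q[:C.shape[0],W.shape[1]:]=C
cv2.imwrite('pics/w2.png',Q[:,:,::-1]);print(u,v,Q.shape,proj(s,[512,197.7,90]))
```

```text
[ 550.01200079 -176.51849724   50.08447327] 5.590317701252869
[511.57907995 197.62378007 226.30114145] [-0.5307795  -0.04256008 -1.53463267] 45.43916668838999
301 141 (490, 791, 3) [280.75019828 197.06030743]
```

View pics/w2.png

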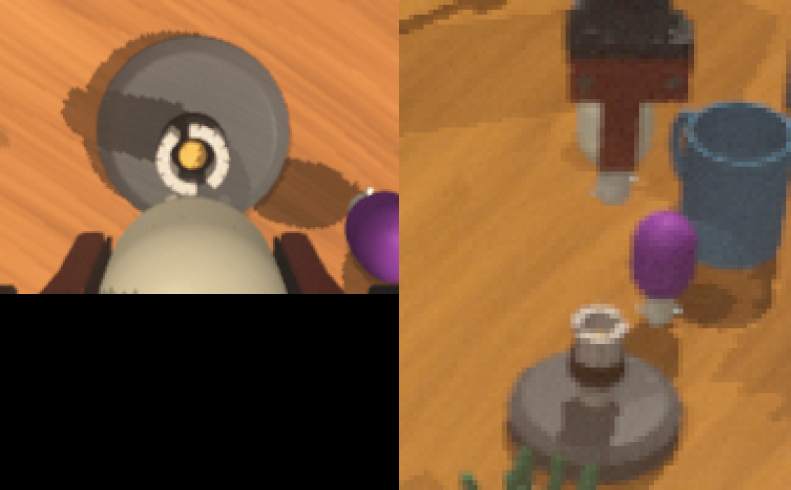

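The wrist crop shows the empty holder with its rim ring centred at crop (193,156) and slot gaps near (181,130) and (203,186). The old bulb is held upright. Now I get the slot angle.

Run:
```python
from m import *
s=load('wrist');g=cv2.cvtColor(s['img'],cv2.COLOR_RGB2GRAY)
print([onz(s,190+x/2.1,120+y/2.1,90).round(1) for x,y in((193,156),(181,130),(203,186))])
# centre by the bright ring pixels
m=(g>185).astype(np.uint8);m[:170]=0;m[214:]=0;m[:,:260]=0;m[:,302:]=0
ys,xs=np.nonzero(m);q=np.array([onz(s,u,v,90)[:2] for u,v in zip(xs,ys)])
from scipy.optimize import least_squares
c=least_squares(lambda c:np.hypot(*(q-c).T)-15,[512,198],loss='soft_l1').x;print('c',c,len(q))
for c in (c,):
  out=[]
  for t in range(0,360,6):
    v=[]
    for r in (13.5,15,16.5):
      u,w=proj(s,[c[0]+r*np.cos(np.radians(t)),c[1]+r*np.sin(np.radians(t)),90]);v.append(cv2.getRectSubPix(g,(1,1),(float(u),float(w)))[0,0])
    out.append((t,int(np.mean(v))))
  print(out)
```

```text
[array([508.8, 197. ,  90. ]), array([501.3, 184.7,  90. ]), array([518.9, 210. ,  90. ])]
c [511.16041133 198.47311668] 452
[(0, 225), (6, 225), (12, 225), (18, 220), (24, 212), (30, 220), (36, 202), (42, 122), (48, 100), (54, 100), (60, 102), (66, 117), (72, 190), (78, 221), (84, 224), (90, 224), (96, 210), (102, 217), (108, 224), (114, 225), (120, 224), (126, 211), (132, 225), (138, 228), (144, 227), (150, 216), (156, 224), (162, 227), (168, 229), (174, 227), (180, 222), (186, 225), (192, 225), (198, 222), (204, 219), (210, 223), (216, 224), (222, 156), (228, 58), (234, 46), (240, 76), (246, 123), (252, 198), (258, 216), (264, 220), (270, 219), (276, 218), (282, 221), (288, 225), (294, 228), (300, 223), (306, 223), (312, 228), (318, 227), (324, 218), (330, 222), (336, 227), (342, 229), (348, 224), (354, 220)]
```

Emit:
{"api": "jog_arm", "payload": {
  "series": [
    [255,[-33,-18,0],[0,0,8]],
    [255,[-33,-18,0],[0,0,16]],
    [255,[-33,-18,0],[0,0,24]],
    [255,[-33,-18,0],[0,0,32]],
    [255,[-33,-18,0],[0,0,40]],
    [255,[-33,-18,0],[0,0,45]],
    [255,[-33,-18,0],[0,0,45]],
    [255,[-33,-18,0],[0,0,45]],
    [255,[-33,-18,0],[0,0,45]],
    [255,[-33,-18,0],[0,0,45]],
    [255,[-33,-18,0],[0,0,45]]
  ]
}}

```text
time_s: 5.65
tool_pos: [547.1, -174.8, 225.3]
ee_rot: [-2.419, -2.0, 0.001]
wrist_force: [0.5, 0.1, -0.4]
grip_width: 45.2
```

Run:
```python
from m import *
s=grab('wrist');o=telemetry.get_obs();print(o['time_s'],o['tool_pos'],o['ee_rot'],o['grip_width'],o['wrist_force'])
a=grab('top')
print(proj(s,[549,-176,48]),proj(s,[623,-241,80]))
W=cv2.resize(s['img'][:290,130:430],None,fx=2,fy=2,interpolation=3)
cv2.imwrite('pics/w3.png',W[:,:,::-1])
```

```text
5.7 [ 547.41142309 -174.67907635  225.74822042] [-2.41872726e+00 -2.00147818e+00  1.05229140e-03] 45.593776058498605 [-0.22941555 -0.28040054  0.00730308]
[280.39193042 193.24643306] [237.20800061 270.75992868]
```

View pics/w3.png

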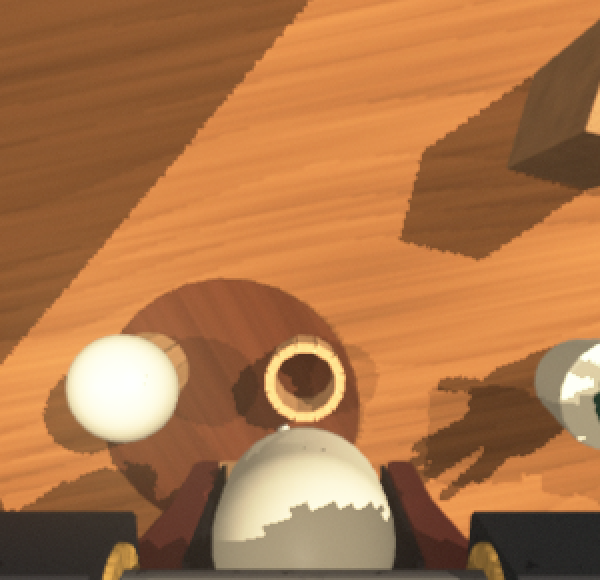

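The wrist crop shows the empty cup ring centred at about (305,380), the ball at (122,388), and the held bulb at the bottom. Next I fit the ring.

Run:
```python
from m import *
s=load('wrist');h=cv2.cvtColor(s['img'],cv2.COLOR_RGB2HSV)
m=((h[...,2]>225)&(h[...,1]<150)).astype(np.uint8);m[:160]=0;m[213:]=0;m[:,:255]=0;m[:,310:]=0
ys,xs=np.nonzero(m);print(len(xs),xs.min(),xs.max(),ys.min(),ys.max())
q=np.array([onz(s,u,v,48)[:2] for u,v in zip(xs,ys)])
from scipy.optimize import least_squares
r=least_squares(lambda c:np.hypot(*(q-c[:2]).T)-c[2],[549,-176,20],loss='soft_l1');print(r.x,np.abs(r.fun).mean(),onz(s,282.5,189.5,48))
```

```text
533 263 302 171 210
[ 546.65390374 -173.34574738   21.02960916] 1.4741786271526656 [ 545.00828293 -172.68423973   48.        ]
```

Emit:
{"api": "jog_arm", "payload": {
  "series": [
    [255,[0.06,-0.05,4],[0,0,0]],
    [255,[0.06,-0.05,8],[0,0,0]],
    [255,[0.06,-0.05,11],[0,0,0]],
    [255,[0.06,-0.05,13],[0,0,0]],
    [255,[0.06,-0.05,14],[0,0,0]],
    [255,[0.06,-0.05,15],[0,0,0]],
    [255,[0.06,-0.05,15],[0,0,0]]
  ]
}}

```text
time_s: 6.45
tool_pos: [547.6, -175.1, 76.2]
ee_rot: [-2.42, -2.002, 0.001]
wrist_force: [-0.7, 0.9, -1.3]
grip_width: 45.4
```

```bash
cat > st.py <<'E'
from h import *
o=telemetry.get_obs();r=o['ee_rot'];print({k:np.round(o[k],2).tolist() for k in('time_s','tool_pos','wrist_force','moment','grip_width','q')},'yaw',np.degrees(2*np.arctan2(r[1],r[0]))%360)
E
python3 st.py
```

```text
{'time_s': 6.45, 'tool_pos': [547.55, -175.1, 76.16], 'wrist_force': [-0.72, 0.85, -1.35], 'moment': [0.03, 0.03, 0.0], 'grip_width': 45.41, 'q': [-0.43, 0.49, 1.71, -0.0, 0.94, -1.81]} yaw 79.1784126238565
```

Emit:
{"api": "jog_arm", "payload": {
  "series": [
    [255,[0,0,1],[0,0,0]],
    [255,[0,0,1.7],[0,0,0]],
    [255,[0,0,2.0],[0,0,0]],
    [255,[0,0,2.1],[0,0,0]],
    [255,[0,0,2.1],[0,0,0]]
  ]
}}

```text
time_s: 6.95
tool_pos: [547.7, -175.6, 55.8]
ee_rot: [-2.422, -2.001, -0.0]
wrist_force: [0.5, 1.3, -0.1]
grip_width: 45.8
```

```bash
python3 st.py
```

```text
{'time_s': 6.95, 'tool_pos': [547.72, -175.63, 55.83], 'wrist_force': [0.5, 1.28, -0.1], 'moment': [0.18, 0.06, -0.04], 'grip_width': 45.77, 'q': [-0.43, 0.52, 1.73, 0.0, 0.89, -1.81]} yaw 79.1231829008052
```

Emit:
{"api": "jog_arm", "payload": {
  "series": [
    [255,[0,0,0.12],[0,0,0]],
    [255,[0,0,0.12],[0,0,0]]
  ]
}}

```text
time_s: 7.15
tool_pos: [548.0, -175.6, 55.3]
ee_rot: [2.422, 2.001, 0.001]
wrist_force: [-1.8, 2.5, 6.0]
grip_width: 45.5
```

```bash
python3 st.py
```

```text
{'time_s': 7.15, 'tool_pos': [547.98, -175.58, 55.28], 'wrist_force': [-1.77, 2.45, 6.03], 'moment': [0.39, 0.23, -0.05], 'grip_width': 45.5, 'q': [-0.43, 0.52, 1.73, 0.0, 0.89, -1.81]} yaw 79.12279190626334
```

Emit:
{"api": "jog_arm", "payload": {
  "series": [
    [80,[0,0,0],[0,0,0]],
    [80,[0,0,0],[0,0,0]],
    [80,[0,0,0],[0,0,0]],
    [80,[0,0,-2],[0,0,0]],
    [80,[0,0,-6],[0,0,0]],
    [80,[0,0,-10],[0,0,0]],
    [0,[0,0,-14.5],[0,0,0]],
    [0,[-2.5,4.3,-14.5],[0,0,0]],
    [0,[-5,8.6,-14.5],[0,0,0]],
    [0,[-5,8.6,-14.5],[0,0,0]]
  ]
}}

```text
time_s: 8.15
tool_pos: [627.4, -245.6, 199.8]
ee_rot: [2.419, 1.995, 0.002]
wrist_force: [-0.6, 0.3, -0.4]
grip_width: 86.7
```

Run:
```python
from m import *
s=grab('wrist');exec(open('st.py').read());b=grab('scene')
W=s['img'][60:300,100:460];B=cv2.resize(b['img'][225:300,190:290],None,fx=4.2,fy=3.2*1.3,interpolation=3)
Q=np.zeros((max(W.shape[0],B.shape[0]),W.shape[1]+B.shape[1],3),np.uint8);Q[:W.shape[0],:W.shape[1]]=W;Q[:B.shape[0],W.shape[1]:]=B
cv2.imwrite('pics/w4.png',Q[:,:,::-1]);print(Q.shape,proj(s,[622,-241,80]))
```

```text
{'time_s': 8.2, 'tool_pos': [624.58, -243.18, 199.01], 'wrist_force': [-0.83, 0.44, -0.4], 'moment': [0.06, 0.03, 0.03], 'grip_width': 87.25, 'q': [-0.47, 0.48, 1.38, -0.0, 1.29, -1.85]} yaw 79.0549292571379
(312, 780, 3) [285.09426633 195.80572089]
```

View pics/w4.png

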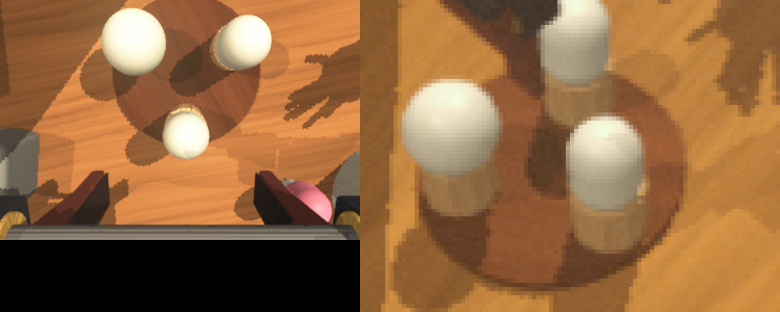

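The crop shows the spare at (186,134), the ball at (133,42), and the old bulb standing upright in its cup at (243,42). The pink look-alike shows behind the right finger. I refine the spare's position and check the clearance to pink.

Run:
```python
from m import *
s=load('wrist');a=load('top');b=load('scene')
h=cv2.cvtColor(s['img'],cv2.COLOR_RGB2HSV)
m=((h[...,1]<90)&(h[...,2]>130)).astype(np.uint8);m[:168]=0;m[225:]=0;m[:,:255]=0;m[:,315:]=0
n,l,st,c=cv2.connectedComponentsWithStats(m);i=1+np.argmax(st[1:,4]);x,y,w,hh,A=st[i];print(st[i],c[i])
for z in(75,82):print(onz(s,x+w/2-.5,y+hh-1-w/2,z),onz(s,x+w/2-.5,y+hh/2-.5,z))
print('tri',tri(s,c[i],b,white(b,249,263,15)[0]))
def pink(f):
  h=cv2.cvtColor(f['img'],cv2.COLOR_RGB2HSV);m=cv2.inRange(h,(160,70,100),(176,255,255));n,l,s,c=cv2.connectedComponentsWithStats(m);i=1+np.argmax(s[1:,4]);return c[i],s[i]
pa,pb=pink(a),pink(b);print(pa,pb,tri(a,pa[0],b,pb[0]))
```

```text
[ 263  170   46   49 1754] [285.57297605 194.61858609]
[ 622.37240593 -240.60064132   75.        ] [ 621.35779435 -240.40855858   75.        ]
[ 620.83133978 -240.39273059   82.        ] [ 619.84148034 -240.20533384   82.        ]
tri (array([ 622.52222281, -240.06668973,   74.2367099 ]), np.float64(1.0792811958409205))
(array([158.5 , 233.75]), array([157, 233,   4,   3,   4], dtype=int32)) (array([309.82142857, 248.46428571]), array([305, 246,  10,   8,  28], dtype=int32)) (array([ 522.11899489,  439.5628941 , -662.92250878]), np.float64(118.27994444356014))
```

Emit:
{"api": "jog_arm", "payload": {
  "series": [
    [0,[0,0,3],[0,0,0]],
    [0,[0,0,7],[0,0,0]],
    [0,[0,0,11],[0,0,0]],
    [0,[0,0,13.5],[0,0,0]],
    [0,[0,0,14.4],[0,0,0]],
    [255,[0,0,14.4],[0,0,0]],
    [255,[0,0,14.4],[0,0,0]],
    [255,[0,0,14.4],[0,0,0]],
    [255,[0,0,14.4],[0,0,0]],
    [255,[0,0,14.4],[0,0,0]],
    [255,[0,0,14.4],[0,0,0]]
  ],
  "force": 35
}}

```text
time_s: 9.35
tool_pos: [623.2, -241.0, 56.2]
ee_rot: [2.421, 2.0, 0.001]
wrist_force: [0.1, 0.7, 3.1]
grip_width: 45.3
```

```bash
python3 st.py
```

```text
{'time_s': 9.35, 'tool_pos': [623.22, -240.97, 56.21], 'wrist_force': [0.14, 0.71, 3.1], 'moment': [0.14, -0.02, 0.01], 'grip_width': 45.27, 'q': [-0.47, 0.62, 1.51, 0.0, 1.01, -1.85]} yaw 79.12622719699607
```

Emit:
{"api": "jog_arm", "payload": {
  "series": [
    [255,[0,0,-2],[0,0,0]],
    [255,[0,0,-6],[0,0,0]],
    [255,[0,0,-11],[0,0,0]],
    [255,[0,0,-15],[0,0,0]],
    [255,[0,0,-17],[0,0,0]],
    [255,[41,-19.1,-17],[0,0,-8]],
    [255,[41,-19.1,-17],[0,0,-16]],
    [255,[41,-19.1,-17],[0,0,-24]],
    [255,[41,-19.1,-17],[0,0,-32]],
    [255,[41,-19.1,-17],[0,0,-40]],
    [255,[41,-19.1,-17],[0,0,-41]],
    [255,[41,-19.1,-17],[0,0,-41]]
  ]
}}

```text
time_s: 10.55
tool_pos: [536.5, 100.1, 225.6]
ee_rot: [1.567, 2.723, 0.0]
wrist_force: [0.3, 0.7, -0.5]
grip_width: 45.6
```

```bash
python3 st.py
```

```text
{'time_s': 10.55, 'tool_pos': [536.52, 100.11, 225.61], 'wrist_force': [0.33, 0.7, -0.45], 'moment': [0.07, -0.03, -0.05], 'grip_width': 45.64, 'q': [0.06, 0.28, 1.62, -0.0, 1.24, -2.04]} yaw 120.15288564761609
```

Emit:
{"api": "jog_arm", "payload": {
  "series": [
    [255,[9.4,2.7,0],[0,0,0]],
    [255,[9.4,2.7,0],[0,0,0]],
    [255,[9.4,2.7,0],[0,0,0]],
    [255,[9.4,2.7,0],[0,0,0]],
    [255,[9.4,2.7,0],[0,0,0]]
  ]
}}

```text
time_s: 11.05
tool_pos: [513.8, 192.3, 225.4]
ee_rot: [1.568, 2.722, -0.001]
wrist_force: [-0.1, -1.3, -0.7]
grip_width: 45.4
```

Run:
```python
from m import *
s=grab('wrist');exec(open('st.py').read())
g=cv2.cvtColor(s['img'],cv2.COLOR_RGB2GRAY);uc,vc=proj(s,[512,197.8,90])
m=(g>185).astype(np.uint8);k=np.zeros_like(m);cv2.circle(k,(int(uc),int(vc)),22,1,-1);m&=k
ys,xs=np.nonzero(m);q=np.array([onz(s,u,v,90)[:2] for u,v in zip(xs,ys)])
from scipy.optimize import least_squares
print(least_squares(lambda c:np.hypot(*(q-c).T)-15,[512,198],loss='soft_l1').x,len(q))
W=cv2.resize(s['img'][140:270,200:370],None,fx=3,fy=3,interpolation=3)
cv2.imwrite('pics/w5.png',W[:,:,::-1])
```

```text
{'time_s': 11.1, 'tool_pos': [513.98, 192.0, 225.41], 'wrist_force': [-0.03, 0.11, -1.2], 'moment': [0.08, -0.04, -0.06], 'grip_width': 45.28, 'q': [0.23, 0.28, 1.62, -0.0, 1.24, -1.86]} yaw 120.06201852000993
[510.899161   198.44264312] 427
```

View pics/w5.png

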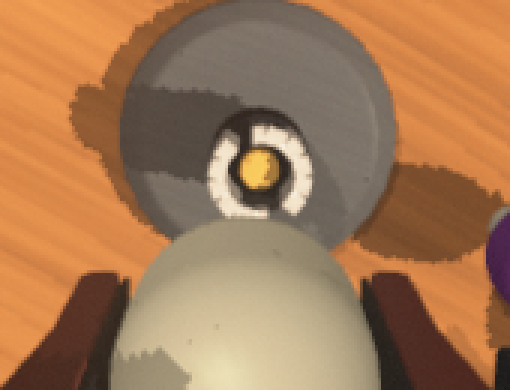

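Mouth and slots are visible (ring at crop (260,170)), and the spare is held upright. I correct by 6 mm and descend to just above the rim.

Emit:
{"api": "jog_arm", "payload": {
  "series": [
    [255,[0.62,0.13,0],[0,0,0]],
    [255,[0.62,0.13,4],[0,0,0]],
    [255,[0.62,0.13,8],[0,0,0]],
    [255,[0.62,0.13,9.1],[0,0,0]],
    [255,[0.62,0.13,9.4],[0,0,0]],
    [255,[0.62,0.13,9.7],[0,0,0]],
    [255,[0.62,0.13,9.7],[0,0,0]]
  ]
}}

```text
time_s: 11.8
tool_pos: [512.8, 199.4, 129.7]
ee_rot: [1.567, 2.721, 0.002]
wrist_force: [0.7, -0.4, -0.3]
grip_width: 45.7
```

```bash
python3 st.py
```

```text
{'time_s': 11.8, 'tool_pos': [512.79, 199.39, 129.65], 'wrist_force': [0.65, -0.41, -0.32], 'moment': [0.05, 0.03, 0.02], 'grip_width': 45.7, 'q': [0.25, 0.39, 1.73, -0.0, 1.02, -1.85]} yaw 120.11575482546618
```

Emit:
{"api": "jog_arm", "payload": {
  "series": [
    [255,[-0.09,-0.13,0],[0,0,0]],
    [255,[-0.09,-0.13,0.2],[0,0,0]],
    [255,[-0.09,-0.13,0.4],[0,0,0]],
    [255,[-0.09,-0.13,0.5],[0,0,0]],
    [255,[-0.09,-0.13,0.5],[0,0,0]]
  ]
}}

```text
time_s: 12.3
tool_pos: [511.6, 198.0, 124.8]
ee_rot: [1.567, 2.722, 0.002]
wrist_force: [-1.5, -0.0, 8.8]
grip_width: 45.6
```

```bash
python3 st.py
```

```text
{'time_s': 12.3, 'tool_pos': [511.64, 198.05, 124.77], 'wrist_force': [-1.52, -0.02, 8.81], 'moment': [-0.07, 0.44, 0.02], 'grip_width': 45.56, 'q': [0.24, 0.39, 1.73, -0.0, 1.01, -1.85]} yaw 120.1421511832032
```

Emit:
{"api": "jog_arm", "payload": {
  "series": [
    [255,[0,0,-0.02],[0,0,4]],
    [255,[0,0,-0.02],[0,0,8]],
    [255,[0,0,-0.02],[0,0,12]],
    [255,[0,0,-0.02],[0,0,16]],
    [255,[0,0,-0.02],[0,0,20]],
    [255,[0,0,-0.02],[0,0,24]],
    [255,[0,0,-0.02],[0,0,28]],
    [255,[0,0,-0.02],[0,0,32]],
    [255,[0,0,-0.02],[0,0,36]],
    [255,[0,0,-0.02],[0,0,40]]
  ]
}}

```text
time_s: 13.3
tool_pos: [511.5, 198.0, 124.7]
ee_rot: [2.406, 2.019, 0.002]
wrist_force: [-1.4, -0.8, 6.7]
grip_width: 45.1
```

```bash
python3 st.py
```

```text
{'time_s': 13.3, 'tool_pos': [511.5, 197.99, 124.7], 'wrist_force': [-1.37, -0.84, 6.71], 'moment': [-0.16, 0.29, 0.02], 'grip_width': 45.14, 'q': [0.24, 0.39, 1.73, -0.0, 1.01, -1.15]} yaw 79.9862131134978
```

Emit:
{"api": "jog_arm", "payload": {
  "series": [
    [255,[0,0,0.02],[0,0,4]],
    [255,[0,0,0.02],[0,0,8]],
    [255,[0,0,0.02],[0,0,12]],
    [255,[0,0,0.02],[0,0,16]],
    [255,[0,0,0.02],[0,0,20]],
    [255,[0,0,0.02],[0,0,24]],
    [255,[0,0,0.02],[0,0,28]],
    [255,[0,0,0.02],[0,0,32]]
  ]
}}

```text
time_s: 14.1
tool_pos: [512.0, 197.5, 124.5]
ee_rot: [2.868, 1.277, 0.003]
wrist_force: [-0.6, -2.3, 9.5]
grip_width: 45.4
```

```bash
python3 st.py
```

```text
{'time_s': 14.1, 'tool_pos': [512.02, 197.51, 124.55], 'wrist_force': [-0.63, -2.25, 9.47], 'moment': [-0.53, 0.27, 0.11], 'grip_width': 45.37, 'q': [0.24, 0.4, 1.73, -0.0, 1.01, -0.59]} yaw 48.00966373670112
```

Emit:
{"api": "jog_arm", "payload": {
  "series": [
    [255,[0,0,0],[0,0,4]],
    [255,[0,0,0],[0,0,8]],
    [255,[0,0,0],[0,0,12]],
    [255,[0,0,0],[0,0,16]],
    [255,[0,0,0],[0,0,20]],
    [255,[0,0,0],[0,0,24]]
  ]
}}

```text
time_s: 14.7
tool_pos: [512.3, 198.0, 124.8]
ee_rot: [3.073, 0.653, 0.005]
wrist_force: [-0.4, -0.5, 6.9]
grip_width: 45.4
```

```bash
python3 st.py
```

```text
{'time_s': 14.7, 'tool_pos': [512.35, 198.0, 124.81], 'wrist_force': [-0.39, -0.49, 6.94], 'moment': [-0.21, 0.08, 0.09], 'grip_width': 45.39, 'q': [0.24, 0.39, 1.73, -0.0, 1.01, -0.18]} yaw 23.99051042592085
```

Emit:
{"api": "jog_arm", "payload": {
  "series": [
    [255,[0,0,0],[0,0,4]],
    [255,[0,0,0],[0,0,8]],
    [255,[0,0,0],[0,0,12]],
    [255,[0,0,0],[0,0,16]],
    [255,[0,0,0],[0,0,20]],
    [255,[0,0,0],[0,0,24]]
  ]
}}

```text
time_s: 15.3
tool_pos: [512.3, 197.8, 124.8]
ee_rot: [3.141, 0.0, 0.005]
wrist_force: [-0.4, -1.3, 7.8]
grip_width: 45.4
```

```bash
python3 st.py
```

```text
{'time_s': 15.3, 'tool_pos': [512.28, 197.84, 124.82], 'wrist_force': [-0.36, -1.27, 7.81], 'moment': [-0.37, 0.08, 0.14], 'grip_width': 45.37, 'q': [0.24, 0.39, 1.73, -0.0, 1.01, 0.24]} yaw 0.0034097667680723365
```

Emit:
{"api": "jog_arm", "payload": {
  "series": [
    [255,[0,0,0],[0,0,4]],
    [255,[0,0,0],[0,0,8]],
    [255,[0,0,0],[0,0,12]],
    [255,[0,0,0],[0,0,16]],
    [255,[0,0,0],[0,0,20]],
    [255,[0,0,0],[0,0,24]]
  ]
}}

```text
time_s: 15.9
tool_pos: [512.0, 197.7, 124.7]
ee_rot: [-3.073, 0.653, -0.004]
wrist_force: [-0.9, -2.2, 8.5]
grip_width: 45.7
```

```bash
python3 st.py
```

```text
{'time_s': 15.9, 'tool_pos': [512.01, 197.75, 124.75], 'wrist_force': [-0.87, -2.16, 8.55], 'moment': [-0.44, 0.26, 0.06], 'grip_width': 45.66, 'q': [0.24, 0.39, 1.73, -0.0, 1.01, 0.66]} yaw 336.00116774020626
```

Emit:
{"api": "jog_arm", "payload": {
  "series": [
    [255,[0,0,0],[0,0,4]],
    [255,[0,0,0],[0,0,8]],
    [255,[0,0,0],[0,0,12]],
    [255,[0,0,0],[0,0,16]],
    [255,[0,0,0],[0,0,20]]
  ]
}}

```text
time_s: 16.4
tool_pos: [512.0, 198.0, 124.8]
ee_rot: [-2.912, 1.177, -0.003]
wrist_force: [-1.0, -0.7, 7.9]
grip_width: 45.4
```

```bash
python3 st.py
```

```text
{'time_s': 16.4, 'tool_pos': [512.05, 197.99, 124.75], 'wrist_force': [-1.03, -0.73, 7.88], 'moment': [-0.25, 0.37, 0.06], 'grip_width': 45.39, 'q': [0.24, 0.39, 1.73, -0.0, 1.01, 1.01]} yaw 315.9893579689895
```

Emit:
{"api": "jog_arm", "payload": {
  "series": [
    [255,[0,0,0],[0,0,4]],
    [255,[0,0,0],[0,0,8]],
    [255,[0,0,0],[0,0,12]],
    [255,[0,0,0],[0,0,16]],
    [255,[0,0,0],[0,0,20]],
    [255,[0,0,0],[0,0,24]]
  ]
}}

```text
time_s: 17.0
tool_pos: [511.6, 198.0, 124.8]
ee_rot: [-2.603, 1.756, -0.002]
wrist_force: [-1.5, -0.4, 9.7]
grip_width: 45.5
```

Run:
```python
from m import *
exec(open('st.py').read());b=grab('scene');w=grab('wrist')
C=cv2.resize(b['img'][105:195,255:350],None,fx=6,fy=6,interpolation=3)
cv2.imwrite('pics/s6.png',C[:,:,::-1])
```

```text
{'time_s': 17.0, 'tool_pos': [511.59, 198.01, 124.75], 'wrist_force': [-1.52, -0.37, 9.68], 'moment': [-0.1, 0.55, 0.08], 'grip_width': 45.52, 'q': [0.24, 0.39, 1.73, -0.0, 1.01, 1.43]} yaw 291.99003246122857
```

View pics/s6.png

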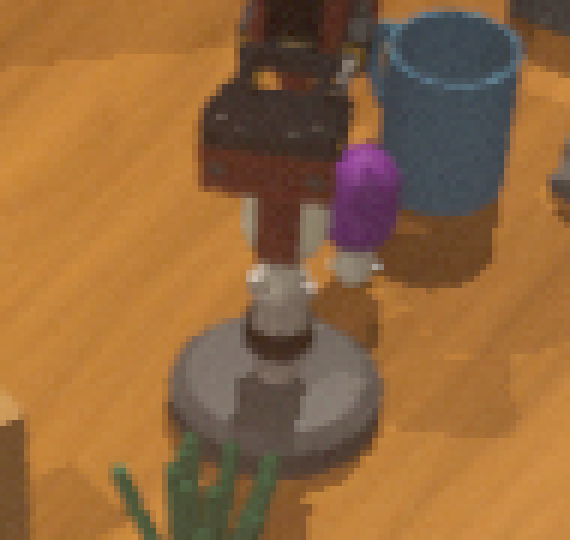

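The scene crop shows the cap on the rim with two bright pin tips, at crop (258,280) and (309,286). I compute the pin line from them.

Run:
```python
from m import *
b=load('scene')
P=[onz(b,255+x/6,105+y/6,92) for x,y in((258,280),(309,286))];print(P)
d=P[1]-P[0];print(np.hypot(*d[:2]),np.degrees(np.arctan2(d[1],d[0])))
# expected pixels for pin line angles
for t in range(0,180,15):
  r=np.radians(t);e=[((proj(b,[512+s*15*np.cos(r),198+s*15*np.sin(r),92])-[255,105])*6).round(0).tolist() for s in(1,-1)];print(t,e)
g=b['img'][148:157,292:313].max(2);print(g)
```

```text
[array([504.72591073, 189.80288092,  92.        ]), array([529.86089045, 200.98074888,  92.        ])]
27.508397581818482 23.975366639868675
0 [[302.0, 287.0], [254.0, 267.0]]
15 [[304.0, 283.0], [251.0, 271.0]]
30 [[306.0, 278.0], [250.0, 275.0]]
45 [[305.0, 274.0], [250.0, 280.0]]
60 [[302.0, 269.0], [253.0, 285.0]]
75 [[298.0, 265.0], [257.0, 289.0]]
90 [[292.0, 262.0], [263.0, 292.0]]
105 [[286.0, 260.0], [269.0, 294.0]]
120 [[278.0, 259.0], [277.0, 295.0]]
135 [[271.0, 259.0], [284.0, 295.0]]
150 [[264.0, 261.0], [291.0, 293.0]]
165 [[259.0, 263.0], [297.0, 291.0]]
[[192 195 196 196 193 160 124 111 101 100  96  96 103 148 180 189 188 192
  168 142 148]
 [194 196 197 194 191 187 184 150 124 126 118 112 116 161 184 188 187 183
  162 144 146]
 [197 196 194 189 197 202 188 158 142 136 136 136 132 155 181 186 185 185
  167 146 146]
 [195 190 190 185 189 205 172 143 149 143 136 135 128 128 175 184 187 184
  149 130 139]
 [192 188 186 184 155 137 131 136 149 148 140 134 128 161 191 192 183 150
  122 123 127]
 [189 184 183 183 158 128 133 130 155 150 136 130 127 120 157 167 141 124
  122 124 122]
 [187 183 183 184 175 147 140 145 144 141 132 123 120 118 115 119 124 121
  123 124 124]
 [183 183 185 184 156 121 124 129 135 135 126 119 115 113 118 120 120 123
  123 124 128]
 [183 186 185 168 121 105 121 122 125 122 117 120 117 111 107 114 124 121
  125 123 126]]
```

Emit:
{"api": "jog_arm", "payload": {
  "series": [
    [255,[0,0,0],[0,0,-6]],
    [255,[0,0,0],[0,0,-12]],
    [255,[0,0,0.05],[0,0,-16]],
    [255,[0,0,0.08],[0,0,-18]],
    [255,[0,0,0.08],[0,0,-20]],
    [255,[0,0,0.08],[0,0,-22]]
  ]
}}

```text
time_s: 17.7
tool_pos: [512.8, 198.0, 124.6]
ee_rot: [-2.892, 1.221, -0.006]
wrist_force: [-0.4, -2.2, 12.0]
grip_width: 45.6
```

```bash
python3 st.py
```

```text
{'time_s': 17.7, 'tool_pos': [512.79, 197.96, 124.64], 'wrist_force': [-0.45, -2.23, 12.04], 'moment': [-0.34, 0.25, -0.13], 'grip_width': 45.59, 'q': [0.24, 0.4, 1.73, -0.0, 1.01, 1.04]} yaw 314.216805502157
```

Emit:
{"api": "jog_arm", "payload": {
  "series": [
    [255,[0,0,0],[0,0,-2]],
    [255,[0,0,0],[0,0,-4]],
    [255,[0,0,0],[0,0,-6]]
  ]
}}

```text
time_s: 18.0
tool_pos: [512.8, 197.9, 124.7]
ee_rot: [-2.953, 1.068, -0.006]
wrist_force: [0.1, -1.7, 12.1]
grip_width: 45.7
```

```bash
python3 st.py
```

```text
{'time_s': 18.0, 'tool_pos': [512.84, 197.93, 124.66], 'wrist_force': [0.11, -1.75, 12.12], 'moment': [-0.42, 0.17, -0.08], 'grip_width': 45.66, 'q': [0.24, 0.4, 1.73, -0.0, 1.01, 0.94]} yaw 320.21491481479285
```

Emit:
{"api": "jog_arm", "payload": {
  "series": [
    [255,[0,0,0],[0,0,-2]],
    [255,[0,0,0],[0,0,-4]],
    [255,[0,0,0],[0,0,-6]]
  ]
}}

```text
time_s: 18.3
tool_pos: [512.8, 198.0, 124.6]
ee_rot: [-3.005, 0.912, -0.006]
wrist_force: [-0.7, -1.4, 11.7]
grip_width: 45.8
```

```bash
python3 st.py
```

```text
{'time_s': 18.3, 'tool_pos': [512.84, 197.95, 124.64], 'wrist_force': [-0.68, -1.41, 11.74], 'moment': [-0.43, 0.25, -0.09], 'grip_width': 45.78, 'q': [0.24, 0.4, 1.73, -0.0, 1.01, 0.83]} yaw 326.2180084907859
```

Emit:
{"api": "jog_arm", "payload": {
  "series": [
    [255,[0,0,0],[0,0,-2]],
    [255,[0,0,0],[0,0,-4]]
  ]
}}

```text
time_s: 18.5
tool_pos: [512.9, 197.9, 124.7]
ee_rot: [-3.035, 0.807, -0.006]
wrist_force: [0.2, -2.0, 11.8]
grip_width: 45.4
```

Emit:
{"api": "jog_arm", "payload": {
  "series": [
    [255,[0,0,0],[0,0,-2]],
    [255,[0,0,0],[0,0,-4]]
  ]
}}

```text
time_s: 18.7
tool_pos: [512.9, 197.9, 124.6]
ee_rot: [-3.061, 0.701, -0.006]
wrist_force: [-1.1, -1.9, 11.5]
grip_width: 45.9
```

Emit:
{"api": "jog_arm", "payload": {
  "series": [
    [255,[0,0,0],[0,0,-2]],
    [255,[0,0,0],[0,0,-4]]
  ]
}}

```text
time_s: 18.9
tool_pos: [512.8, 197.9, 124.6]
ee_rot: [-3.084, 0.593, -0.006]
wrist_force: [0.1, -1.3, 11.5]
grip_width: 45.6
```

Emit:
{"api": "jog_arm", "payload": {
  "series": [
    [255,[0,0,0],[0,0,-2]],
    [255,[0,0,0],[0,0,-4]]
  ]
}}

```text
time_s: 19.1
tool_pos: [512.8, 198.0, 124.6]
ee_rot: [-3.103, 0.485, -0.006]
wrist_force: [0.0, -0.6, 12.6]
grip_width: 45.3
```

Emit:
{"api": "jog_arm", "payload": {
  "series": [
    [255,[0,0,0],[0,0,-2]],
    [255,[0,0,0],[0,0,-4]]
  ]
}}

```text
time_s: 19.3
tool_pos: [512.8, 198.0, 124.6]
ee_rot: [-3.118, 0.377, -0.006]
wrist_force: [-0.7, -1.6, 12.7]
grip_width: 45.5
```

```bash
python3 st.py
```

```text
{'time_s': 19.3, 'tool_pos': [512.85, 197.99, 124.64], 'wrist_force': [-0.65, -1.61, 12.68], 'moment': [-0.4, 0.21, -0.06], 'grip_width': 45.51, 'q': [0.24, 0.4, 1.73, -0.0, 1.01, 0.48]} yaw 346.21708795059476
```

Run:
```python
from m import *
b0=load('scene');b=grab('scene');np.savez('scene_m14.npz',**{k:np.array(v) for k,v in b.items()})
for x in(b0,b): print(x['img'][147:157,293:311,2])
```

```text
[[ 61  61  63  62  51  40  40  37  43  31  35  58  89  93  78  63  63  74]
 [ 64  60  60  57  56  67  64  45  51  44  46  57  78  69  63  59  92  99]
 [ 61  59  60  71 108 142 118  93  94  81  74  80  99  81  57  62  89 105]
 [ 57  62  58 119 158 154 126 111 108 106 106 102 124 100  60  57  57  69]
 [ 54  61  52 138 173 141 113 119 114 107 106  98 100 106  84  61  59  45]
 [ 61  55  59  90 107 102 105 118 118 109 105 101 131 159 129  69  46  39]
 [ 53  56  56  83  94 101 101 124 119 109 100 100  92 128 105  51  40  39]
 [ 57  55  59  66  92 110 115 114 112 102  95  92  90  86  63  47  33  43]
 [ 56  56  56  60  80  95 101 107 104 100  92  89  87  64  41  40  47  45]
 [ 60  53  54  56  77  91  94  96  93  91  95  89  82  67  40  43  37  41]]
[[ 61  63  60  58  72  89 102 109 109 108 110 109  83  54  39  37  50  55]
 [ 58  62  60  59  67  89  99  99 101  98  98 101  82  56  43  46  87  94]
 [ 67  63  57  71 107 155 134 102 101 102  99 101  95  73  58  58  78  98]
 [ 55  62  56 112 156 163 138 107 108 106 107 105 106  88  53  55  59  67]
 [ 56  61  60  95 165 137 108 118 115 106 108 102 103 109  86  60  55  47]
 [ 62  59  57  89 107  96 108 115 115 109 108 103 134 158 130  70  41  40]
 [ 55  56  56  80  97  97 108 115 117 111 106 109 100 130 107  50  36  39]
 [ 56  58  57  66  89 111 117 115 115 114 105 103 106  89  66  42  37  28]
 [ 59  51  51  57  79  98 101 106 109 109 105  99  92  68  49  37  44  36]
 [ 57  59  59  55  78  93  97  99  92  91  93  90  85  67  43  40  41  43]]
```

The bright spots did not move, so they are rim highlights and not pins. I'll sweep back finely and watch for the vertical force to drop.

Emit:
{"api": "jog_arm", "payload": {
  "series": [
    [255,[0,0,0],[0,0,-3]],
    [255,[0,0,0],[0,0,-6]]
  ]
}}

```text
time_s: 19.55
tool_pos: [512.8, 198.0, 124.7]
ee_rot: [-3.134, 0.212, -0.006]
wrist_force: [-0.6, -1.2, 12.3]
grip_width: 45.7
```

Emit:
{"api": "jog_arm", "payload": {
  "series": [
    [255,[0,0,0],[0,0,-3]],
    [255,[0,0,0],[0,0,-6]]
  ]
}}

```text
time_s: 19.75
tool_pos: [512.8, 198.0, 124.6]
ee_rot: [-3.141, 0.048, -0.006]
wrist_force: [-0.4, -1.2, 12.3]
grip_width: 45.2
```

Emit:
{"api": "jog_arm", "payload": {
  "series": [
    [255,[0,0,0],[0,0,-3]],
    [255,[0,0,0],[0,0,-6]]
  ]
}}

```text
time_s: 19.95
tool_pos: [512.8, 197.9, 124.6]
ee_rot: [3.139, 0.117, 0.006]
wrist_force: [-0.4, -1.4, 12.1]
grip_width: 45.4
```

Emit:
{"api": "jog_arm", "payload": {
  "series": [
    [255,[0,0,0],[0,0,-3]],
    [255,[0,0,0],[0,0,-6]]
  ]
}}

```text
time_s: 20.15
tool_pos: [512.9, 198.0, 124.6]
ee_rot: [3.129, 0.281, 0.006]
wrist_force: [-0.3, -0.9, 12.4]
grip_width: 45.4
```

Emit:
{"api": "jog_arm", "payload": {
  "series": [
    [255,[0,0,0],[0,0,-3]],
    [255,[0,0,0],[0,0,-6]]
  ]
}}

```text
time_s: 20.35
tool_pos: [512.8, 197.9, 124.6]
ee_rot: [3.11, 0.444, 0.006]
wrist_force: [-1.0, -2.5, 13.0]
grip_width: 45.5
```

Emit:
{"api": "jog_arm", "payload": {
  "series": [
    [255,[0,0,0],[0,0,-3]],
    [255,[0,0,0],[0,0,-6]]
  ]
}}

```text
time_s: 20.55
tool_pos: [512.8, 197.9, 124.7]
ee_rot: [3.082, 0.606, 0.006]
wrist_force: [-1.5, -1.9, 12.1]
grip_width: 45.5
```

Emit:
{"api": "jog_arm", "payload": {
  "series": [
    [255,[0,0,0],[0,0,-3]],
    [255,[0,0,0],[0,0,-6]]
  ]
}}

```text
time_s: 20.75
tool_pos: [512.9, 198.0, 124.6]
ee_rot: [3.046, 0.767, 0.006]
wrist_force: [-1.3, -1.8, 12.1]
grip_width: 45.4
```

Emit:
{"api": "jog_arm", "payload": {
  "series": [
    [255,[0,0,0],[0,0,-3]],
    [255,[0,0,0],[0,0,-6]]
  ]
}}

```text
time_s: 20.95
tool_pos: [512.9, 197.8, 124.6]
ee_rot: [3.001, 0.925, 0.006]
wrist_force: [-0.4, -2.3, 12.1]
grip_width: 45.7
```

```bash
python3 st.py
```

```text
{'time_s': 20.95, 'tool_pos': [512.93, 197.81, 124.58], 'wrist_force': [-0.43, -2.34, 12.09], 'moment': [-0.52, 0.06, -0.09], 'grip_width': 45.67, 'q': [0.24, 0.4, 1.73, -0.0, 1.01, -0.35]} yaw 34.26404024463094
```

Run:
```python
from m import *
w0=load('wrist')['img'];w=grab('wrist')['img'];b=grab('scene')['img']
w5=cv2.imread('pics/w5.png')[:,:,::-1];w5=cv2.resize(w5,(170,130),interpolation=cv2.INTER_AREA)
A=[cv2.resize(x,(400,306),interpolation=3) for x in (w5,w0[140:270,200:370],w[140:270,200:370],b[128:170,275:330])]
Q=np.vstack([np.hstack(A[:2]),np.hstack(A[2:])])[:600];cv2.imwrite('pics/q10.png',Q[:,:,::-1])
```

```text
(no output)
```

View pics/q10.png

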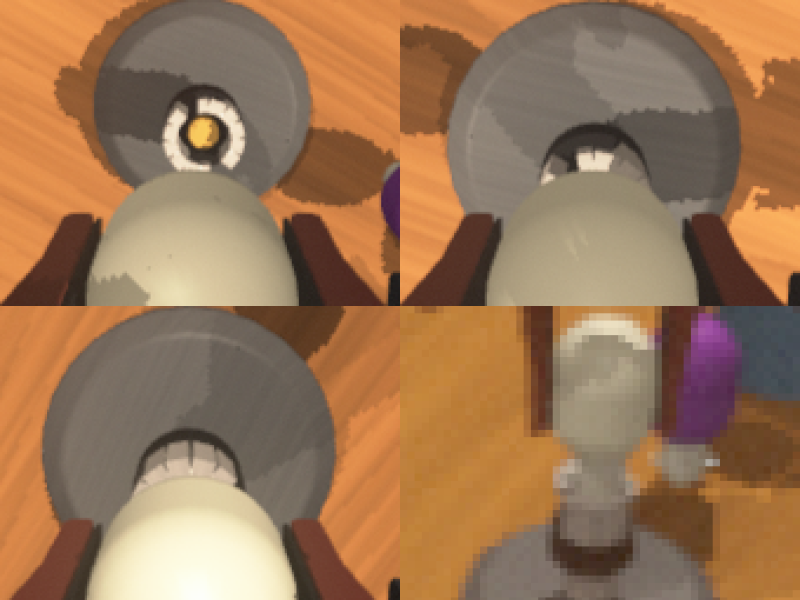

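The dome marks differ between panels, but the lighting differs too, so I can't tell whether the bulb slips in the grip. I'll continue the fine sweep with a lighter press and a 40 N grip.

Emit:
{"api": "jog_arm", "payload": {
  "series": [
    [255,[0,0,-0.03],[0,0,0]],
    [255,[0,0,-0.03],[0,0,-3]],
    [255,[0,0,-0.03],[0,0,-6]]
  ],
  "force": 40
}}

```text
time_s: 21.35
tool_pos: [512.8, 197.9, 124.7]
ee_rot: [2.949, 1.081, 0.006]
wrist_force: [0.4, -2.0, 10.6]
grip_width: 45.2
```

Emit:
{"api": "jog_arm", "payload": {
  "series": [
    [255,[0,0,0],[0,0,-3]],
    [255,[0,0,0],[0,0,-6]]
  ]
}}

```text
time_s: 21.55
tool_pos: [512.9, 198.0, 124.7]
ee_rot: [2.888, 1.234, 0.006]
wrist_force: [-0.4, -0.2, 9.9]
grip_width: 45.2
```

Emit:
{"api": "jog_arm", "payload": {
  "series": [
    [255,[0,0,0],[0,0,-3]],
    [255,[0,0,0],[0,0,-6]]
  ]
}}

```text
time_s: 21.75
tool_pos: [512.5, 198.3, 124.4]
ee_rot: [2.82, 1.383, 0.005]
wrist_force: [0.8, 0.3, 6.2]
grip_width: 45.5
```

Emit:
{"api": "jog_arm", "payload": {
  "series": [
    [255,[0,0,0],[0,0,-3]],
    [255,[0,0,0],[0,0,-6]]
  ]
}}

```text
time_s: 21.95
tool_pos: [512.1, 198.1, 123.8]
ee_rot: [2.743, 1.529, 0.004]
wrist_force: [0.6, -0.8, 1.4]
grip_width: 45.5
```

Emit:
{"api": "jog_arm", "payload": {
  "series": [
    [255,[0,0,0],[0,0,-3]],
    [255,[0,0,0],[0,0,-6]]
  ]
}}

```text
time_s: 22.15
tool_pos: [511.6, 197.9, 123.3]
ee_rot: [2.66, 1.671, 0.002]
wrist_force: [1.4, -0.4, -1.2]
grip_width: 45.2
```

Emit:
{"api": "jog_arm", "payload": {
  "series": [
    [255,[0,0,0],[0,0,-3]],
    [255,[0,0,0],[0,0,-6]]
  ]
}}

```text
time_s: 22.35
tool_pos: [512.0, 197.9, 123.3]
ee_rot: [2.568, 1.807, 0.003]
wrist_force: [1.3, -1.3, -0.5]
grip_width: 45.8
```

Emit:
{"api": "jog_arm", "payload": {
  "series": [
    [255,[0,0,0],[0,0,-3]],
    [255,[0,0,0],[0,0,-6]]
  ]
}}

```text
time_s: 22.55
tool_pos: [512.3, 197.7, 123.4]
ee_rot: [2.47, 1.938, 0.003]
wrist_force: [2.9, -1.2, -2.1]
grip_width: 45.5
```

Emit:
{"api": "jog_arm", "payload": {
  "series": [
    [255,[0,0,0],[0,0,-3]],
    [255,[0,0,0],[0,0,-6]]
  ]
}}

```text
time_s: 22.75
tool_pos: [512.7, 197.9, 124.6]
ee_rot: [2.365, 2.065, 0.004]
wrist_force: [0.7, -1.3, 10.6]
grip_width: 45.1
```

```bash
python3 st.py
```

```text
{'time_s': 22.75, 'tool_pos': [512.74, 197.88, 124.57], 'wrist_force': [0.66, -1.26, 10.64], 'moment': [-0.37, 0.07, -0.14], 'grip_width': 45.14, 'q': [0.24, 0.4, 1.73, -0.0, 1.01, -1.19]} yaw 82.26289629027583
```

Found it: Fz dropped to about 0 between yaw 58° and 76°. I turn back to 68° and push down.

Emit:
{"api": "jog_arm", "payload": {
  "series": [
    [255,[0,0,0],[0,0,5]],
    [255,[0,0,0],[0,0,10]],
    [255,[0,0,0],[0,0,14]],
    [255,[0,0,0.15],[0,0,14]],
    [255,[0,0,0.3],[0,0,14]],
    [255,[0,0,0.3],[0,0,14]]
  ]
}}

```text
time_s: 23.35
tool_pos: [511.7, 197.8, 120.0]
ee_rot: [2.6, 1.761, 0.002]
wrist_force: [2.9, -1.2, 1.1]
grip_width: 45.6
```

```bash
python3 st.py
```

```text
{'time_s': 23.35, 'tool_pos': [511.71, 197.8, 120.0], 'wrist_force': [2.85, -1.24, 1.09], 'moment': [-0.23, -0.54, -0.03], 'grip_width': 45.62, 'q': [0.24, 0.4, 1.74, -0.0, 1.0, -0.95]} yaw 68.21759688866845
```

Emit:
{"api": "jog_arm", "payload": {
  "series": [
    [255,[0.01,0.05,0.3],[0,0,0]],
    [255,[0.01,0.05,0.6],[0,0,0]],
    [255,[0.01,0.05,0.9],[0,0,0]],
    [255,[0.01,0.05,0.95],[0,0,0]],
    [255,[0.01,0.05,0.95],[0,0,0]]
  ]
}}

```text
time_s: 23.85
tool_pos: [511.8, 197.8, 110.5]
ee_rot: [2.602, 1.76, 0.001]
wrist_force: [2.6, -0.8, 3.7]
grip_width: 45.3
```

```bash
python3 st.py
```

```text
{'time_s': 23.85, 'tool_pos': [511.8, 197.78, 110.5], 'wrist_force': [2.63, -0.82, 3.65], 'moment': [-0.26, -0.38, 0.01], 'grip_width': 45.28, 'q': [0.24, 0.41, 1.75, -0.0, 0.98, -0.95]} yaw 68.14901115013242
```

Emit:
{"api": "jog_arm", "payload": {
  "series": [
    [255,[0.01,0.05,0.08],[0,0,0]],
    [255,[0.01,0.05,0.08],[0,0,7]],
    [255,[0.01,0.05,0.08],[0,0,14]],
    [255,[0.01,0.05,0.08],[0,0,21]],
    [255,[0.01,0.05,0.08],[0,0,28]],
    [255,[0.01,0.05,0.08],[0,0,35]],
    [255,[0.01,0.05,0.08],[0,0,42]],
    [255,[0.01,0.05,0.08],[0,0,46]],
    [255,[0.01,0.05,0.08],[0,0,46]]
  ]
}}

```text
time_s: 24.75
tool_pos: [511.6, 197.9, 109.8]
ee_rot: [-3.083, -0.6, 0.001]
wrist_force: [1.2, -0.6, 6.0]
grip_width: 45.1
```

```bash
python3 st.py
```

```text
{'time_s': 24.75, 'tool_pos': [511.63, 197.91, 109.82], 'wrist_force': [1.24, -0.58, 5.96], 'moment': [-0.13, -0.03, 0.03], 'grip_width': 45.1, 'q': [0.24, 0.42, 1.75, 0.0, 0.98, -0.14]} yaw 22.016431273901162
```

Emit:
{"api": "jog_arm", "payload": {
  "series": [
    [255,[0,0,0],[0,0,3]],
    [255,[0,0,0],[0,0,5]],
    [255,[0,0,0],[0,0,5]]
  ]
}}

```text
time_s: 25.05
tool_pos: [511.6, 197.8, 109.8]
ee_rot: [-3.106, -0.467, 0.001]
wrist_force: [0.6, -1.6, 6.3]
grip_width: 45.3
```

```bash
python3 st.py
```

```text
{'time_s': 25.05, 'tool_pos': [511.56, 197.83, 109.79], 'wrist_force': [0.6, -1.6, 6.31], 'moment': [-0.13, -0.01, -0.01], 'grip_width': 45.29, 'q': [0.24, 0.42, 1.75, 0.0, 0.98, -0.06]} yaw 17.08997259263657
```

Emit:
{"api": "jog_arm", "payload": {
  "series": [
    [255,[0,0,0],[0,0,2]],
    [255,[0,0,0],[0,0,3]],
    [255,[0,0,0],[0,0,3]]
  ]
}}

```text
time_s: 25.35
tool_pos: [511.5, 197.5, 109.8]
ee_rot: [3.117, 0.386, -0.001]
wrist_force: [-0.1, -1.1, 6.2]
grip_width: 45.3
```

```bash
python3 st.py
```

```text
{'time_s': 25.35, 'tool_pos': [511.52, 197.53, 109.77], 'wrist_force': [-0.13, -1.06, 6.2], 'moment': [-0.4, -0.04, 0.03], 'grip_width': 45.34, 'q': [0.24, 0.42, 1.75, -0.0, 0.98, -0.0]} yaw 14.127808405339206
```

Emit:
{"api": "jog_arm", "payload": {
  "series": [
    [255,[0,0,0],[0,0,2]],
    [255,[0,0,0],[0,0,3]],
    [255,[0,0,0],[0,0,3]]
  ]
}}

```text
time_s: 25.65
tool_pos: [511.5, 197.3, 109.8]
ee_rot: [3.126, 0.305, -0.001]
wrist_force: [0.3, -1.5, 6.2]
grip_width: 45.3
```

```bash
python3 st.py
```

```text
{'time_s': 25.65, 'tool_pos': [511.52, 197.35, 109.8], 'wrist_force': [0.34, -1.51, 6.2], 'moment': [-0.52, 0.08, 0.23], 'grip_width': 45.32, 'q': [0.24, 0.42, 1.75, -0.0, 0.98, 0.05]} yaw 11.147963203961517
```

Emit:
{"api": "jog_arm", "payload": {
  "series": [
    [255,[0,0,0],[0,0,2]],
    [255,[0,0,0],[0,0,3]],
    [255,[0,0,0],[0,0,3]]
  ]
}}

```text
time_s: 25.95
tool_pos: [511.5, 197.3, 109.8]
ee_rot: [3.133, 0.224, -0.001]
wrist_force: [0.4, -1.4, 6.3]
grip_width: 45.3
```

```bash
python3 st.py
```

```text
{'time_s': 25.95, 'tool_pos': [511.49, 197.27, 109.78], 'wrist_force': [0.42, -1.39, 6.32], 'moment': [-0.54, 0.03, 0.47], 'grip_width': 45.33, 'q': [0.24, 0.42, 1.75, -0.0, 0.98, 0.1]} yaw 8.197078362099493
```

Hard stop reached at about yaw 13°, with moment up to 0.47 N m. I ease the twist and let the spring lift the bulb.

Emit:
{"api": "jog_arm", "payload": {
  "series": [
    [255,[0,0,0],[0,0,-3]],
    [255,[0,0,0],[0,0,-5]],
    [255,[0,0,-0.2],[0,0,-5]],
    [255,[0,0,-0.4],[0,0,-5]],
    [255,[0,0,-0.58],[0,0,-5]],
    [255,[0,0,-0.58],[0,0,-5]]
  ]
}}

```text
time_s: 26.55
tool_pos: [511.5, 197.4, 115.6]
ee_rot: [3.121, 0.359, -0.001]
wrist_force: [-0.6, -3.1, 4.9]
grip_width: 45.4
```

```bash
python3 st.py
```

```text
{'time_s': 26.55, 'tool_pos': [511.52, 197.44, 115.64], 'wrist_force': [-0.57, -3.12, 4.94], 'moment': [-0.66, 0.16, 0.02], 'grip_width': 45.37, 'q': [0.24, 0.41, 1.74, -0.0, 0.99, 0.01]} yaw 13.128594218855591
```

Emit:
{"api": "jog_arm", "payload": {
  "series": [
    [255,[0,0,-0.05],[0,0,0]],
    [255,[0,0,-0.1],[0,0,0]],
    [255,[0,0,-0.1],[0,0,0]]
  ]
}}

```text
time_s: 26.85
tool_pos: [511.4, 197.4, 116.2]
ee_rot: [3.121, 0.359, -0.002]
wrist_force: [-0.7, -3.1, 2.2]
grip_width: 45.8
```

```bash
python3 st.py
```

```text
{'time_s': 26.85, 'tool_pos': [511.45, 197.45, 116.22], 'wrist_force': [-0.7, -3.09, 2.23], 'moment': [-0.64, 0.11, 0.11], 'grip_width': 45.78, 'q': [0.24, 0.41, 1.74, -0.0, 1.0, 0.01]} yaw 13.132490756278658
```

Emit:
{"api": "jog_arm", "payload": {
  "series": [
    [255,[0,0,-0.1],[0,0,0]],
    [255,[0,0,-0.1],[0,0,0]]
  ]
}}

```text
time_s: 27.05
tool_pos: [511.5, 197.4, 116.8]
ee_rot: [3.121, 0.359, -0.002]
wrist_force: [1.1, -2.8, -6.1]
grip_width: 45.5
```

```bash
python3 st.py
```

```text
{'time_s': 27.05, 'tool_pos': [511.46, 197.43, 116.76], 'wrist_force': [1.08, -2.8, -6.07], 'moment': [-0.65, -0.21, 0.08], 'grip_width': 45.47, 'q': [0.24, 0.41, 1.74, -0.0, 1.0, 0.01]} yaw 13.135348746887757
```

Emit:
{"api": "jog_arm", "payload": {
  "series": [
    [255,[0,0,0],[0,0,-6]],
    [255,[0,0,0],[0,0,-12]],
    [255,[0,0,0],[0,0,-14]],
    [255,[0,0,0],[0,0,-14]]
  ]
}}

```text
time_s: 27.45
tool_pos: [511.5, 197.4, 116.8]
ee_rot: [3.054, 0.737, -0.002]
wrist_force: [1.9, -3.6, -6.6]
grip_width: 45.2
```

```bash
python3 st.py
```

```text
{'time_s': 27.45, 'tool_pos': [511.55, 197.36, 116.79], 'wrist_force': [1.86, -3.61, -6.64], 'moment': [-0.76, -0.26, -0.21], 'grip_width': 45.16, 'q': [0.24, 0.41, 1.74, -0.0, 1.0, -0.23]} yaw 27.126142983913397
```

Locked: an upward pull is held (−6 N) and turning back is blocked (−0.21 N m). I centre the play, release and retreat.

Emit:
{"api": "jog_arm", "payload": {
  "series": [
    [255,[0,0,0.08],[0,0,7]],
    [255,[0,0,0.1],[0,0,7]],
    [60,[0,0,0.1],[0,0,7]],
    [0,[0,0,0.1],[0,0,7]],
    [0,[0,0,0.1],[0,0,7]],
    [0,[0,0,0.1],[0,0,7]],
    [0,[0,0,-3],[0,0,7]],
    [0,[0,0,-7],[0,0,7]],
    [0,[0,0,-11],[0,0,7]],
    [0,[0,0,-15],[0,0,7]],
    [0,[0,0,-15],[0,0,7]]
  ]
}}

```text
time_s: 28.55
tool_pos: [515.5, 198.7, 273.5]
ee_rot: [-3.092, -0.55, -0.017]
wrist_force: [0.9, -0.4, 0.2]
grip_width: 87.8
```

Run:
```python
from m import *
exec(open('st.py').read());b=grab('scene');a=grab('top');w=grab('wrist')
c,s=white(w,*[int(x) for x in proj(w,[512,197.8,140])],45);print('bulb axis z140',onz(w,*c,140).round(1))
A=cv2.resize(b['img'][105:300,185:355],(523,600),interpolation=3);B=cv2.resize(w['img'][90:290,190:370],(270,300),interpolation=3);C=cv2.resize(a['img'][185:265,140:365],(270,96),interpolation=3)
Q=np.zeros((600,793,3),np.uint8);Q[:,:523]=A;Q[:300,523:]=B;Q[300:396,523:]=C
cv2.imwrite('pics/e11.png',Q[:,:,::-1])
```

```text
{'time_s': 28.55, 'tool_pos': [515.53, 198.72, 273.47], 'wrist_force': [0.91, -0.42, 0.24], 'moment': [-0.04, 0.03, -0.02], 'grip_width': 87.82, 'q': [0.24, 0.24, 1.55, 0.0, 1.34, -0.11]} yaw 20.168524995269024
bulb axis z140 [508.4 200.7 140. ]
```

View pics/e11.png

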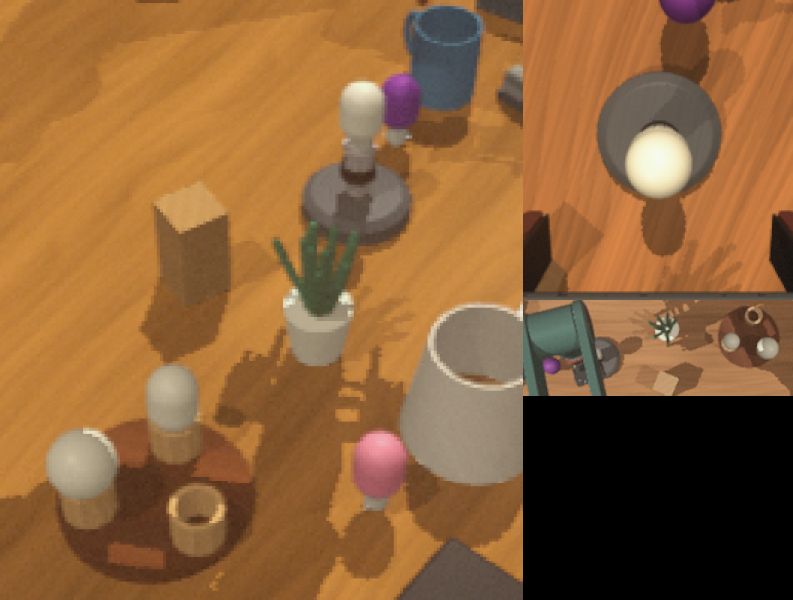

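The spare stands upright in the lamp at (361,110), and the old bulb stands in the formerly empty cup at (172,400). The spare's cup at (197,515) is empty, and the ball, pink, purple, plant and carton have not moved. The gripper is clear, so I hand in.

```bash
python3 -c "
from rig import hand_in;print(hand_in())"
```

```text
the job is handed in; nothing more can be done
None
```

The bulb is changed and the job is handed in, at about 29 s of the 67 s allowed. The old bulb stands cap down in the formerly empty cup, and the spare is locked in the lamp.

**Last checks on the spare:**
- The clockwise turn ended on a hard stop, with the moment rising to 0.47 N m.
- The bulb rose about 6 to 7 mm as I let it up.
- An upward pull of about 6 N and a turn back of about 14° were both held.

The final pictures show both bulbs upright and the gripper clear. The ball, pink and purple bulbs, plant and carton look unmoved. I did not measure this or check every other item on the desk.

**What went wrong or disagreed:**
- **Missed slots:** my first full sweep passed the slots without my noticing. A second, finer sweep found them by the drop in vertical force.
- **Pin angle:** an estimate from bright spots in the scene camera was wrong. The spots were highlights on the holder's rim.
- **Lamp axis:** wrist camera readings were about 1 mm off the position found by contact. The last one, on the new bulb at a guessed height and before the arm had settled, was about 4 mm off; I did not follow it up.

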